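# Clamp a nest box to its pole with a swing-bolt coupler

## Robot

A 6-joint arm with a two-finger parallel gripper is mounted at the origin on the work surface. World frame = base frame: x ahead of the robot, y to its left, z up, the work surface at z = 0. Lengths are in m, angles in rad, forces in N, time in s.
With the tool pointing down it reaches from about 0.35 to 0.775 m from the base axis. Payload 5.5 kg.
Tool frame: the origin (TCP) lies between the finger pads; the fingertips stand 11 mm ahead of it and the grasp point (between the pads) lies 8 mm behind it (tips_ahead is the distance from the TCP to the fingertips, in m); z points along the fingers, y is the line along which they close (so a half turn about z gives the same grasp; the last joint's range is limited). The gripper opens to 85 mm and grips with 20 to 120 N. Pads are 22 mm wide; open, the fingers measure 114 mm over their backs; the gripper's body (76 mm by 85 mm) begins 54 mm behind the grasp point. The pads swing forward as they close: fully open they stand 13 mm farther back than shut.
Start: joints at [1.185, 0.313, 0.046, 1.304, 0, 1.431], TCP at [0.14, 0.558, 0.242] pointing down, gripper open.
Joint ranges: [-2.76, 2.76], [-0.86, 1.69], [-1.03, 1.26], [-2.2, 2.34], [-1.47, 1.5], [-3.14, 3.14]. Speed limits (rad/s): [2.57, 2.57, 3.14, 3.14, 3.14, 3.14].

## Interface

Orientations are given as a unit quaternion [w, x, y, z].
In Python, from workcell import * gives the robot as it stands. The module is installed in compiled form; this text tells all that it offers.
- The arm moves only by the tool jog_arm, never from a script. Its argument "moves" is a list of rows, each an object with "fingers": the closure, from 0 (fully open) to 1 (shut); "slide": the shift along the tool's x, y, z in mm, a list of three; "angular": the turn, a rotation vector about the tool's x, y, z in degrees, a list of three. A call has 1 to 10 rows; each row is the pose to reach, as a shift and turn from the pose commanded when the call began, along the tool's axes at that moment; what a row does not reach only later rows make up. A row lasts 1/12 s, in which the tool goes at most 41.7 mm and 7.16 degrees, less where a joint would pass 70% of its speed; a pose out of reach is approached as far as the arm can. A call with a gripper value outside its range is refused whole. The fingers move at their own pace and stop on an object; "squeeze" is the grip in N (left out, the last holds). Time passes only in rows, so rows that repeat a pose let the fingers close. It gives the time, the measured TCP pose, the force, the opening and the grip force at its end, in the units of the state.
- get_state(): the state, without advancing time (a new reading comes with each control period).
- read_camera(name): name is "side" or "top"; returns a dict with "color" (480x640x3 uint8, red, green, blue), "fovy" (degrees; the focal length in pixels is half the picture's height over the tangent of half this angle, whatever the lens; pixels are square), "cx", "cy" (the principal point, pixels), "D" ([k1, k2, p1, p2, k3] as OpenCV has them; the pictures are not rectified), "world_from_camera" (4x4, takes a point from camera to world coordinates). Camera axes: x right, y down, z forward; pixel columns grow to the right and rows downward; lengths in m; the calibration is good to about 2 mm. A picture is of the moment at which its call begins. There is no depth.
- hand_in(): hands the job in; it is judged then, once.
Trained networks look in a picture, given as the dict that the camera call returned (one of the last four; its "shot" number tells which), for a name from the list of things; names that differ only in an ending like _2 or _b are one class to them, and where a whole thing is asked for, a point or a joint stands for the part that bears it (a point fixed in the world has none). Each returns a list of dicts, best first, with "p" (0 to 1); they miss things now and then, are a little off and sometimes report something else, mostly with a low value. They report only what shows in the picture. A call takes as long as a camera call.
- look_for(target, picture): "point" ([column, row] in pixels, amid what is visible of it).
- tip_of(target, picture): "point" ([column, row] in pixels: a listed point, or the origin of a listed thing).
The state is a dict: "clock": time; "joint_pos": joint angles; "qvel": joint speeds; "tau": joint torques, N m; "tcp_pos": TCP position; "orientation": TCP orientation; "wrist_force": force on the tool from outside, world axes, zero at the start; "ft_torque": the same for the moment, N m; "finger_gap": finger opening in m; "grip_force": force on a finger pad.
Only numpy, scipy, OpenCV 4.12 (cv2) and the standard library are available. Lean on these libraries where they do the work, as an engineer would, in place of code of your own. Each camera call takes 0.05 s, during which the arm holds its last target. There are 200 camera calls.

## Task

Clamp the nest box to its pole: swing the coupler's hinged jaw over the tube and press its end down, by feel, until the rubber lining bears firmly on the tube (10 to 15 N on the fork is plenty, wherever the tube meets it). Then swing the bolt up into the fork at the jaw's end until its crossbar rides over the ridge and drops into the groove, bolt home in the slot. Do not crush the lining, and leave the hammer, birdhouse, screw tray and panels where they are.

Things in the scene. Friction and masses are not known exactly. Their poses are not given: they have to be found in the camera images.
- coupler (a point): Centre of the zinc-plated half coupler screwed on the back board of a pale wooden nest box lying on its front, fixed (top of board 120 mm above the table). x along the pole (level), y across it (level), from the jaw's hinge to the swing bolt's side, z up. With standard packing the pole's axis (grey tube, 42.4 mm diameter, x = -180 to 280 mm) lies here, 156 mm above the table.
- jaw_swing (a joint): Jaw angle (rad) about coupler x: 0 = fork level, positive = open (1.6 stands up). Stiff, stays put: 3 to 5 N at the lug moves it. The lower half (with pole and bolt) lies on packing (not measured), turned about the jaw's hinge by p = -0.11 to 0.11, + up: so the lining first touches at p + 0.024 and must be felt; 10 N more on the lug gives 1 to 2 mm. Above p + 0.1 the fork misses the crossbar.
- jaw_hinge (a point): On the jaw's hinge pin, mid-length: coupler y = -34, z = -2 mm.
- jaw: Hinged upper jaw: curved steel strap 50 mm wide (x), 7 mm thick, lined with black rubber, ending in a flat fork. Origin on the hinge pin; at joint 0 its axes are the coupler's. Fork: two prongs y = 56 to 81 mm, 18 mm wide, top z = 14 mm, 14 mm slot between them open to the end, closed at y = 65; rounded ridge 1.5 mm high across the prongs at y = 76, then a turned-down lip. Strap top z = 33 mm.
- jaw_lug (a point): Centre of the jaw's lug, y = 67, z = 10 mm in the jaw's frame. The lug can be pinched here across its 50 mm width (fingers closing along x), or pushed.
- lining: Black rubber lining inside the jaw, 46 mm along x, bearing on the tube. Origin on the hinge pin, turning with the jaw, and giving by up to 0.1 rad when squeezed (pressing 15 N on the fork puts 25 to 30 N on the lining; over 47 N crushes it). Squeezed, it keeps the fork pressed up against the seated crossbar.
- bolt_swing (a joint): Swing bolt's angle (rad) in the lower half, about a pivot along coupler x at y = 37, z = -20 mm (at p = 0; it turns with p, 8 mm up or down). 0 = upright at p = 0, positive = leaning out to +y; true lean = angle - p. Home it reads -0.03 to -0.01. Stiff. Pushed in, the crossbar meets the lip at 0.6 to 0.4, wedges the fork down (8 to 20 N at the shank's end), passes the ridge at 0.15, drops in.
- fork_groove (a point): Top of the fork in the groove behind the ridge (y = 71, z = 13.5 mm in the jaw's frame), where the bolt's crossbar seats. Bolt, from its pivot: dark 10 mm shank 84 mm long, brass crossbar under the nut (10 mm thick, 36 mm along x, middle at 37 mm), brass nut 21 mm wide at 41 to 51 mm; bare shank from 51 to 84 mm, to be pushed from its outer side or pinched along x.
- hammer: Claw hammer lying on the table, 290 mm long. Not to be moved.
- birdhouse: Finished small wooden birdhouse standing on the table, 150 x 150 x 200 mm high. Not to be moved.
- screw_tray: Blue open screw tray, 100 x 140 x 35 mm. Not to be moved.
- panels: Stack of three wooden panels, 130 x 100 x 36 mm. Not to be moved.

How it is judged:
By the outcome, as a careful person would: the job done as asked, in the order asked, and still so for the second after the job is handed in, with the robot touching nothing.
It also fails if it takes over 59 s, if anything falls off the work surface, if the arm or the gripper's body presses on something with over 40 N, if the wrist force passes 120 N, or if a joint passes its speed limit or range.

## Working session

There is one attempt and no reset: what is moved stays moved. The work goes in short steps, Python scripts to look and compute and a tool call to move; the robot and the scene stay as the last step left them, time stands still between calls to the robot, and variables do not carry over. Pictures are saved under pics/ and viewed, at most 10 in all, crops included, and the job is handed in when it is done.

Besides the shell and the picture viewer there is one more tool, called after "Request:" by a JSON object that holds its "method" and its "body", one argument or row to a line. jog_arm: Moves the arm, as the interface text tells. Its arguments: {"type":"object","properties":{"moves":{"type":"array","items":{"type":"object","properties":{"fingers":{"type":"number"},"slide":{"type":"array","items":{"type":"number"}},"angular":{"type":"array","items":{"type":"number"}}}}},"squeeze":{"type":"number"}},"required":["moves"]}

```bash
mkdir -p pics; cat > h.py <<'E'
from workcell import *
import numpy as np, cv2
from scipy.spatial.transform import Rotation as R
def K(c):
    f=240/np.tan(np.radians(c["fovy"])/2); return np.array([[f,0,c["cx"]],[0,f,c["cy"]],[0,0,1]])
def ray(c,uv):
    p=cv2.undistortPoints(np.array([[uv]],float),K(c),np.array(c["D"],float))[0,0]
    T=np.array(c["world_from_camera"]); return T[:3,3],T[:3,:3]@np.array([p[0],p[1],1])
def tri(obs):
    A=np.zeros((3,3));b=np.zeros(3)
    for o,d in obs:
        d=d/np.linalg.norm(d);P=np.eye(3)-np.outer(d,d);A+=P;b+=P@o
    x=np.linalg.solve(A,b); return x,[np.linalg.norm((np.eye(3)-np.outer(d,d)/(d@d))@(x-o))*1e3 for o,d in obs]
def atz(c,uv,z):
    o,d=ray(c,uv); return o+d*(z-o[2])/d[2]
def proj(c,X):
    T=np.linalg.inv(np.array(c["world_from_camera"]));r=cv2.Rodrigues(T[:3,:3])[0]
    return cv2.projectPoints(np.atleast_2d(X).astype(float),r,T[:3,3],K(c),np.array(c["D"],float))[0][:,0]
def save(c,n): cv2.imwrite("pics/"+n,c["color"][:,:,::-1])
E
python3 - <<'E'
from h import *
np.set_printoptions(precision=4,suppress=True)
C={n:read_camera(n) for n in("side","top")}
for n,c in C.items(): save(c,n+"0.png")
for t in["coupler","jaw_hinge","jaw_lug","fork_groove","bolt_swing","jaw","lining"]:
    ob=[]
    for n,c in C.items():
        r=tip_of(t,c)
        print(t,n,[(np.round(q["point"]),round(q["p"],2)) for q in r[:2]])
        if r: ob.append(ray(c,r[0]["point"]))
    if len(ob)==2: print(tri(ob))
print(get_state())
for c in C.values(): print(c["world_from_camera"],c["fovy"])
E
```

```text
coupler side [(array([326., 220.]), 0.8)]
coupler top [(array([318., 232.]), 0.93)]
(array([0.5537, 0.0361, 0.1647]), [np.float64(3.128692296259643), np.float64(3.1286922962596964)])
jaw_hinge side [(array([334., 216.]), 0.8)]
jaw_hinge top [(array([338., 246.]), 0.75), (array([429., 207.]), 0.34)]
(array([0.5355, 0.0035, 0.1527]), [np.float64(1.829375367699485), np.float64(1.829375367699587)])
jaw_lug side []
jaw_lug top [(array([353., 241.]), 0.96)]
fork_groove side [(array([338., 189.]), 0.86), (array([335., 215.]), 0.48)]
fork_groove top [(array([353., 244.]), 0.68)]
(array([ 0.5301, -0.0174,  0.2098]), [np.float64(1.0458405319482766), np.float64(1.0458405319483306)])Traceback (most recent call last):
  File "<stdin>", line 8, in <module>
ValueError: it knows: birdhouse, coupler, fork_groove, hammer, jaw, jaw_hinge, jaw_lug, lining, panels, screw_tray
```

```bash
python3 - <<'E'
from h import *
np.set_printoptions(precision=4,suppress=True)
print(get_state())
for n in("side","top"):
    c=read_camera(n);print(c["world_from_camera"],c["fovy"])
    im=c["color"][:,:,::-1]
    cr=cv2.resize(im[130:330,220:460],(800,667))[:600]
    cv2.imwrite(f"pics/{n}1.png",cr)
E
```

```text
{'clock': 0.5, 'joint_pos': array([1.1854, 0.3132, 0.0461, 1.3036, 0.    , 1.4312]), 'qvel': array([ 0.0004, -0.0011, -0.0005,  0.0002,  0.0012,  0.0007]), 'tau': array([ -0.0014, -47.9994,  29.8538,   0.0018,  -0.0002,   0.    ]), 'tcp_pos': array([0.1399, 0.5577, 0.2423]), 'orientation': array([0.    , 0.1226, 0.9925, 0.    ]), 'wrist_force': array([-0.1556, -0.5944,  1.003 ]), 'ft_torque': array([ 0.0001, -0.0026,  0.0386]), 'grip_force': 0.0, 'finger_gap': 0.08528247456082783}
[[-0.9933 -0.0534  0.1026  0.43  ]
 [-0.1143  0.5868 -0.8016  1.1344]
 [-0.0174 -0.8079 -0.589   0.916 ]
 [ 0.      0.      0.      1.    ]] 42.44093495095035
[[-0.0054 -0.9887  0.1497  0.4526]
 [-0.9999  0.0071  0.0112  0.0318]
 [-0.0122 -0.1497 -0.9887  0.9155]
 [ 0.      0.      0.      1.    ]] 54.81485555291729
```

View pics/side0.png

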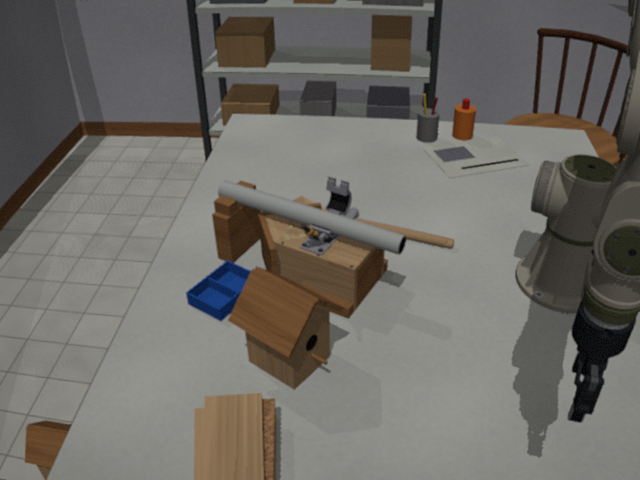

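View pics/top0.png

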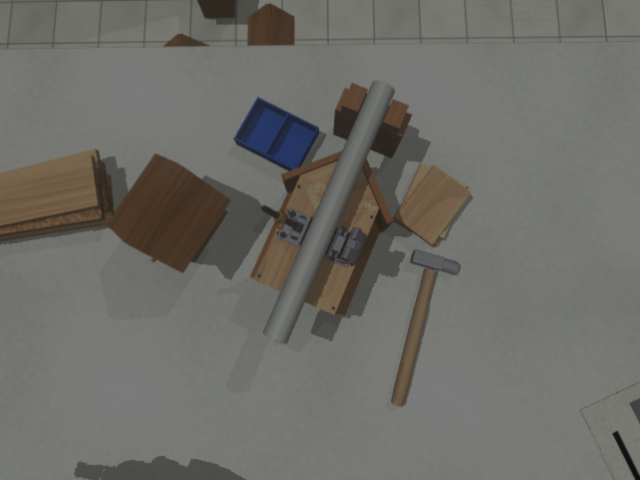

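The overview shows the tube running from (278,338) to (383,85) in the top view, with the jaw standing open on its right at (345,243). The bolt leans out on the left at about (270,212), and the birdhouse is close beside it.

View pics/side1.png

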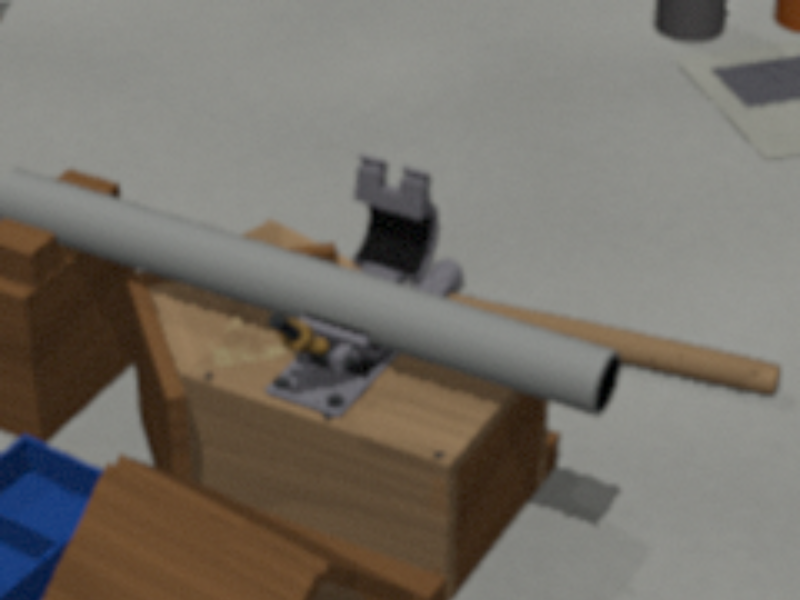

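View pics/top1.png

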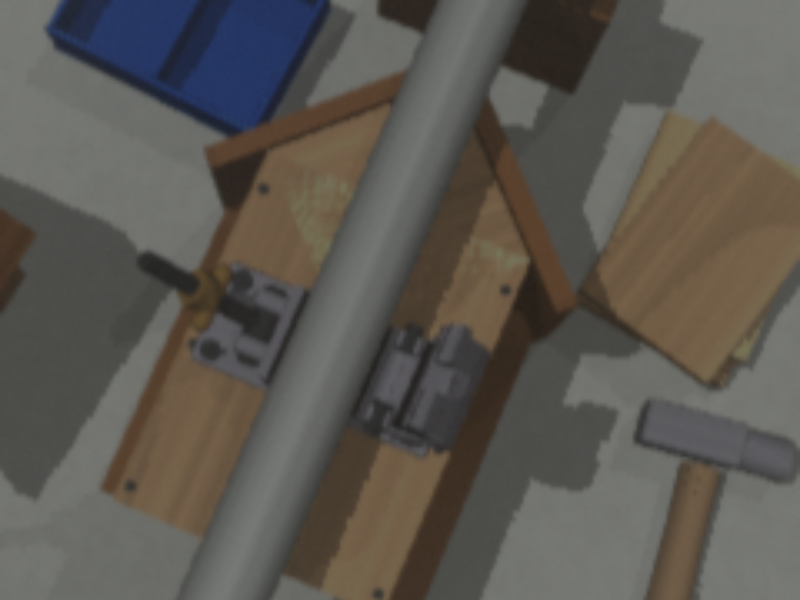

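```bash
python3 - <<'E'
from h import *
np.set_printoptions(precision=4,suppress=True)
s=read_camera("side");t=read_camera("top")
for uv in[(382,87),(357.2,160),(300.7,280),(277.5,337)]: print("pole",atz(t,uv,.156))
print("near end",tri([ray(s,(401,244)),ray(t,(277.5,337))]))
print("bolt tip",tri([ray(s,(304.5,227)),ray(t,(264,208))]))
print("nut",tri([ray(s,(313,232)),ray(t,(281.5,217.6))]))
# model search: yaw+origin from pole; jaw features
P1=atz(t,(357.2,160),.156);P0=atz(t,(300.7,280),.156)
yaw=np.arctan2(*(P1-P0)[[1,0]]);print("yaw",yaw)
ex=np.array([np.cos(yaw),np.sin(yaw),0]);ey=np.array([-ex[1],ex[0],0]);
pt=tip_of("coupler",t)[0]["point"];
n=atz(t,(277.5,337),.156);f=atz(t,(382,87),.156)
print("len",np.linalg.norm(f-n),"centre",n+.18*ex,f-.28*ex,"net",atz(t,pt,.156))
for nm in["jaw_hinge","fork_groove","jaw_lug"]:
    for c in(s,t): print(nm,[ (q["point"],q["p"]) for q in tip_of(nm,c)[:1]])
E
```

```text
pole [ 0.8107 -0.0763  0.156 ]
pole [ 0.68   -0.0308  0.156 ]
pole [0.4785 0.0651 0.156 ]
pole [0.3879 0.1024 0.156 ]
near end (array([0.3882, 0.1021, 0.1585]), [np.float64(0.10065155626104959), np.float64(0.10065155626119936)])
bolt tip (array([0.5874, 0.1206, 0.202 ]), [np.float64(2.2416533420376745), np.float64(2.241653342037696)])
nut (array([0.5753, 0.0955, 0.1729]), [np.float64(3.794132902988976), np.float64(3.7941329029889594)])
yaw -0.4441473053925253
len 0.45907628547949986 centre [0.5504 0.025  0.156 ] [0.5579 0.044  0.156 ] net [0.5587 0.0334 0.156 ]
jaw_hinge [([334.2, 216.5], 0.75)]
jaw_hinge [([337.8, 246.7], 0.72)]
fork_groove [([336.4, 185.8], 0.88)]
fork_groove [([355.6, 243.4], 0.56)]
jaw_lug [([340.1, 188.0], 0.82)]
jaw_lug [([354.6, 239.0], 0.73)]
```

Request:
{"method": "jog_arm", "body": {
  "moves": [
    {"fingers": 1, "slide": [0, 0, -80], "angular": [0, 0, 7]},
    {"fingers": 1, "slide": [0, 0, -80], "angular": [0, 0, 14]},
    {"fingers": 1, "slide": [-40, -39, -80], "angular": [0, 0, 21]},
    {"fingers": 1, "slide": [-69, -67, -80], "angular": [0, 0, 28]},
    {"fingers": 1, "slide": [-98, -95, -80], "angular": [0, 0, 35]},
    {"fingers": 1, "slide": [-127, -124, -80], "angular": [0, 0, 42]},
    {"fingers": 1, "slide": [-156, -152, -80], "angular": [0, 0, 49]},
    {"fingers": 1, "slide": [-185, -180, -80], "angular": [0, 0, 56]},
    {"fingers": 1, "slide": [-214, -208, -80], "angular": [0, 0, 63]},
    {"fingers": 1, "slide": [-243, -236, -80], "angular": [0, 0, 70]}
  ]
}}

```text
clock: 1.88
tcp_pos: [0.3158, 0.2726, 0.3226]
orientation: [0.0, 0.672, 0.741, 0.001]
wrist_force: [1.2, -0.1, 0.9]
finger_gap: -0.0004
grip_force: 0.0
```

```bash
cat >> h.py <<'E'
c0=np.array([.5533,.0325,.156]);yaw=-.4
ex=np.array([np.cos(yaw),np.sin(yaw),0]);ey=np.array([-ex[1],ex[0],0]);ez=np.array([0,0,1.])
Rc=np.c_[ex,ey,ez]
def st(goal=None):
    s=get_state();q=s["orientation"];T=R.from_quat([*q[1:],q[0]]).as_matrix()
    print("t",round(s["clock"],2),"tcp_c mm",np.round(Rc.T@(s["tcp_pos"]-c0)*1e3,1),"F_c",np.round(Rc.T@s["wrist_force"],1))
    if goal is not None:
        D=np.c_[ey,ex,-ez]
        print("slide",np.round(T.T@(c0+Rc@np.array(goal)/1e3-s["tcp_pos"])*1e3,1),"ang",np.round(R.from_matrix(T.T@D).as_rotvec(degrees=True),2))
E
python3 -c "
from h import *
st([0,-95,160])"
```

```text
t 1.88 tcp_c mm [-312.2  128.6  166.6] F_c [1.2 0.4 0.9]
slide [-345.6  167.5    6.6] ang [ 0.05 -0.04 28.52]
```

Request:
{"method": "jog_arm", "body": {
  "moves": [
    {"slide": [-35, 17, 0], "angular": [0, 0, 4]},
    {"slide": [-75, 36, 0], "angular": [0, 0, 8]},
    {"slide": [-115, 56, 0], "angular": [0, 0, 12]},
    {"slide": [-155, 75, 1], "angular": [0, 0, 16]},
    {"slide": [-195, 95, 2], "angular": [0, 0, 20]},
    {"slide": [-235, 114, 3], "angular": [0, 0, 24]},
    {"slide": [-275, 133, 4], "angular": [0, 0, 28.5]},
    {"slide": [-310, 150, 5], "angular": [0, 0, 28.5]},
    {"slide": [-345, 167, 6], "angular": [0, 0, 28.5]},
    {"slide": [-345, 167, 6], "angular": [0, 0, 28.5]}
  ]
}}

```text
schema error: expected keys fingers, slide, angular
```

```bash
python3 -c "
from h import *
st([0,-95,66])
s=read_camera('side');t=read_camera('top')
for nm in['jaw_lug','fork_groove','jaw_hinge']:
    a=[(tip_of(nm,c) or [None])[0] for c in(s,t)]
    if all(a): x,e=tri([ray(c,q['point']) for c,q in zip((s,t),a)]);print(nm,np.round(Rc.T@(x-c0)*1e3,1),e[0],a[0]['p'],a[1]['p'])
im=np.hstack([s['color'][130:280,240:440],t['color'][170:320,240:440]])[:,:,::-1]
cv2.imwrite('pics/p3.png',cv2.resize(im,(800,300)))
for c in(s,t): print(proj(c,[c0+Rc@np.array(v) for v in([-.18,0,0],[.28,0,0],[0,-.034,-.002])]).round(1).tolist())
"
```

```text
t 1.88 tcp_c mm [-312.2  128.6  166.6] F_c [1.2 0.4 0.9]
slide [-345.6  167.4  100.6] ang [ 0.05 -0.04 28.52]
jaw_lug [  1.1 -52.3  60.5] 0.7411622255578673 0.64 0.7
fork_groove [ -4.8 -54.2  59.2] 1.5279436047732227 0.78 0.96
jaw_hinge [ -1.5 -35.1  -7.6] 0.9352022091162313 0.56 0.96
[[401.3, 245.1], [221.6, 190.6], [332.4, 214.9]]
[[277.4, 337.2], [382.1, 86.7], [339.4, 242.4]]
```

View pics/p3.png

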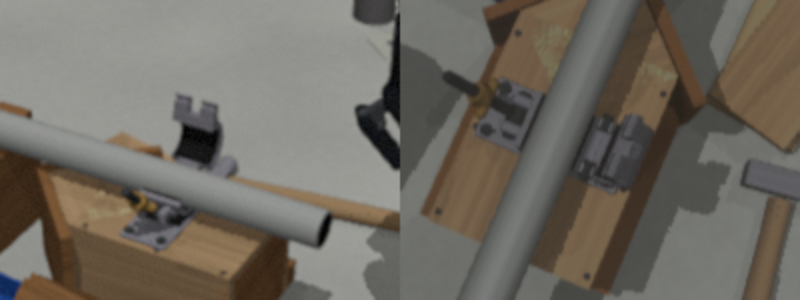

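The projected tube ends match the picture: near end (401,245) in the side view, and (277,337) and (382,87) in the top view. The jaw stands upright with its fork about 60 mm above the coupler. Now I'll redo the move that was refused.

Request:
{"method": "jog_arm", "body": {
  "moves": [
    {"fingers": 1, "slide": [-35, 17, 0], "angular": [0, 0, 4]},
    {"fingers": 1, "slide": [-75, 36, 0], "angular": [0, 0, 8]},
    {"fingers": 1, "slide": [-115, 56, 0], "angular": [0, 0, 12]},
    {"fingers": 1, "slide": [-155, 75, 1], "angular": [0, 0, 16]},
    {"fingers": 1, "slide": [-195, 95, 2], "angular": [0, 0, 20]},
    {"fingers": 1, "slide": [-235, 114, 3], "angular": [0, 0, 24]},
    {"fingers": 1, "slide": [-275, 133, 4], "angular": [0, 0, 28.5]},
    {"fingers": 1, "slide": [-310, 150, 5], "angular": [0, 0, 28.5]},
    {"fingers": 1, "slide": [-345, 167, 6], "angular": [0, 0, 28.5]},
    {"fingers": 1, "slide": [-345, 167, 6], "angular": [0, 0, 28.5]}
  ]
}}

```text
clock: 3.12
tcp_pos: [0.52, -0.0545, 0.3149]
orientation: [0.001, 0.832, 0.555, -0.0]
wrist_force: [0.8, -0.0, -0.0]
finger_gap: -0.0002
grip_force: 0.0
```

```bash
python3 -c "
from h import *
st([0,-90,66])"
```

```text
t 3.12 tcp_c mm [  3.2 -93.1 158.9] F_c [ 0.7  0.3 -0. ]
slide [ 3.2 -3.3 92.9] ang [0.04 0.06 0.3 ]
```

Request:
{"method": "jog_arm", "body": {
  "moves": [
    {"fingers": 1, "slide": [0, -3, 35], "angular": [0, 0, 0]},
    {"fingers": 1, "slide": [0, -3, 70], "angular": [0, 0, 0]},
    {"fingers": 1, "slide": [3, -3, 87], "angular": [0, 0, 0]},
    {"fingers": 1, "slide": [15, -3, 87], "angular": [0, 0, 0]},
    {"fingers": 1, "slide": [28, -3, 86], "angular": [0, 0, 0]},
    {"fingers": 1, "slide": [37, -3, 85], "angular": [0, 0, 0]},
    {"fingers": 1, "slide": [46, -3, 84], "angular": [0, 0, 0]},
    {"fingers": 1, "slide": [46, -3, 84], "angular": [0, 0, 0]}
  ]
}}

```text
clock: 3.78
tcp_pos: [0.5335, -0.0058, 0.2341]
orientation: [0.001, 0.831, 0.556, 0.001]
wrist_force: [0.1, -0.6, -0.5]
finger_gap: 0.0002
grip_force: 0.2
```

```bash
python3 -c "
from h import *
st([0,-33,74])"
```

```text
t 3.78 tcp_c mm [ -3.3 -43.   78.1] F_c [ 0.4 -0.5 -0.5]
slide [10.   3.4  4.1] ang [ 0.16 -0.08  0.51]
```

Request:
{"method": "jog_arm", "body": {
  "moves": [
    {"fingers": 1, "slide": [10, 3, 3], "angular": [0, 0, 0]},
    {"fingers": 1, "slide": [17, 3, 5], "angular": [0, 0, 0]},
    {"fingers": 1, "slide": [23, 3, 7], "angular": [0, 0, 0]},
    {"fingers": 1, "slide": [29, 3, 10], "angular": [0, 0, 0]},
    {"fingers": 1, "slide": [35, 3, 13], "angular": [0, 0, 0]},
    {"fingers": 1, "slide": [43, 3, 19], "angular": [0, 0, 0]},
    {"fingers": 1, "slide": [48, 3, 24], "angular": [0, 0, 0]},
    {"fingers": 1, "slide": [48, 3, 24], "angular": [0, 0, 0]}
  ]
}}

```text
clock: 4.45
tcp_pos: [0.5573, 0.0413, 0.2145]
orientation: [-0.001, 0.831, 0.557, 0.009]
wrist_force: [-0.4, 17.7, 18.9]
finger_gap: -0.0001
grip_force: 11.9
```

```bash
python3 -c "
from h import *
st([0,33,60])
s=read_camera('side');t=read_camera('top')
im=np.hstack([s['color'][130:280,240:440],t['color'][170:320,240:440]])[:,:,::-1]
cv2.imwrite('pics/p4.png',cv2.resize(im,(800,300)))"
```

```text
t 4.45 tcp_c mm [ 0.2  9.7 58.5] F_c [-7.3 16.1 18.9]
slide [23.3  0.  -1.1] ang [ 0.47 -0.89  0.6 ]
```

View pics/p4.png

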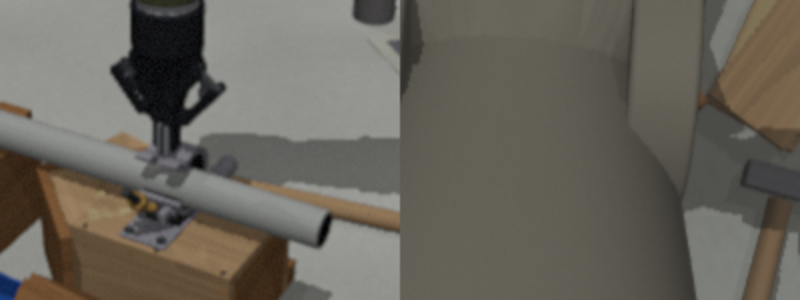

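Request:
{"method": "jog_arm", "body": {
  "moves": [
    {"fingers": 1, "slide": [2, 0, -5], "angular": [0, 0, 0]},
    {"fingers": 1, "slide": [6, 0, -14], "angular": [0, 0, 0]},
    {"fingers": 1, "slide": [15, 0, -14], "angular": [0, 0, 0]},
    {"fingers": 1, "slide": [26, 0, -14], "angular": [0, 0, 0]},
    {"fingers": 1, "slide": [26, 0, -14], "angular": [0, 0, 0]},
    {"fingers": 1, "slide": [26, 0, -14], "angular": [0, 0, 0]}
  ]
}}

```text
clock: 5.05
tcp_pos: [0.5632, 0.0598, 0.2215]
orientation: [-0.0, 0.832, 0.555, -0.0]
wrist_force: [-0.2, -0.1, -0.4]
finger_gap: -0.0003
grip_force: 0.0
```

```bash
python3 -c "
from h import *
st([0,34,48])"
```

```text
t 5.05 tcp_c mm [-1.6 29.  65.5] F_c [-0.2 -0.2 -0.4]
slide [ 5.   1.6 17.5] ang [-0.06  0.02  0.4 ]
```

Request:
{"method": "jog_arm", "body": {
  "moves": [
    {"fingers": 1, "slide": [5, 2, 6], "angular": [0, 0, 0]},
    {"fingers": 1, "slide": [6, 2, 12], "angular": [0, 0, 0]},
    {"fingers": 1, "slide": [6, 2, 18], "angular": [0, 0, 0]},
    {"fingers": 1, "slide": [6, 2, 23], "angular": [0, 0, 0]},
    {"fingers": 1, "slide": [6, 2, 26], "angular": [0, 0, 0]},
    {"fingers": 1, "slide": [6, 2, 27], "angular": [0, 0, 0]},
    {"fingers": 1, "slide": [6, 2, 27], "angular": [0, 0, 0]}
  ]
}}

```text
clock: 5.63
tcp_pos: [0.5679, 0.0657, 0.195]
orientation: [-0.001, 0.832, 0.555, 0.002]
wrist_force: [1.4, 7.5, 2.7]
finger_gap: 0.0002
grip_force: 4.7
```

```bash
python3 -c "
from h import *
st([0,36,32])"
```

```text
t 5.63 tcp_c mm [ 0.5 36.2 39. ] F_c [-1.7  7.4  2.7]
slide [-0.3 -0.5  7. ] ang [-0.01 -0.26  0.39]
```

Request:
{"method": "jog_arm", "body": {
  "moves": [
    {"fingers": 1, "slide": [3, 0, 0], "angular": [0, 0, 0]},
    {"fingers": 1, "slide": [3, 0, 2], "angular": [0, 0, 0]},
    {"fingers": 1, "slide": [3, 0, 4], "angular": [0, 0, 0]},
    {"fingers": 1, "slide": [3, 0, 4], "angular": [0, 0, 0]}
  ]
}}

```text
clock: 5.97
tcp_pos: [0.5686, 0.0676, 0.1908]
orientation: [-0.001, 0.832, 0.555, 0.001]
wrist_force: [0.4, 5.4, 2.0]
finger_gap: 0.0001
grip_force: 3.8
```

Request:
{"method": "jog_arm", "body": {
  "moves": [
    {"fingers": 1, "slide": [0, 0, 1], "angular": [0, 0, 0]},
    {"fingers": 1, "slide": [0, 0, 2], "angular": [0, 0, 0]},
    {"fingers": 1, "slide": [0, 0, 2], "angular": [0, 0, 0]}
  ]
}}

```text
clock: 6.22
tcp_pos: [0.5689, 0.0681, 0.1893]
orientation: [-0.001, 0.832, 0.555, 0.002]
wrist_force: [0.7, 7.5, 3.7]
finger_gap: 0.0001
grip_force: 4.9
```

Request:
{"method": "jog_arm", "body": {
  "moves": [
    {"fingers": 1, "slide": [0, 0, 1], "angular": [0, 0, 0]},
    {"fingers": 1, "slide": [0, 0, 2], "angular": [0, 0, 0]},
    {"fingers": 1, "slide": [0, 0, 2], "angular": [0, 0, 0]}
  ]
}}

```text
clock: 6.47
tcp_pos: [0.5692, 0.0687, 0.1876]
orientation: [-0.001, 0.832, 0.555, 0.002]
wrist_force: [0.8, 9.1, 4.4]
finger_gap: -0.0003
grip_force: 6.1
```

Request:
{"method": "jog_arm", "body": {
  "moves": [
    {"fingers": 1, "slide": [0, 0, -4], "angular": [0, 0, 0]},
    {"fingers": 1, "slide": [5, 0, -4], "angular": [0, 0, 0]},
    {"fingers": 1, "slide": [5, 0, -2], "angular": [0, 0, 0]},
    {"fingers": 1, "slide": [5, 0, 0], "angular": [0, 0, 0]},
    {"fingers": 1, "slide": [5, 0, 0], "angular": [0, 0, 0]}
  ]
}}

```text
clock: 6.88
tcp_pos: [0.5702, 0.0713, 0.1865]
orientation: [-0.0, 0.832, 0.555, -0.0]
wrist_force: [-0.1, 1.1, 1.1]
finger_gap: -0.0001
grip_force: 0.9
```

```bash
python3 -c "
from h import *
st([0,45,32])
s=read_camera('side')
cv2.imwrite('pics/p5.png',cv2.resize(s['color'][150:270,260:420,::-1],(800,600),interpolation=cv2.INTER_CUBIC))"
```

```text
t 6.88 tcp_c mm [ 0.4 42.4 30.5] F_c [-0.5  0.9  1.1]
slide [ 2.6 -0.4 -1.5] ang [-0.04 -0.    0.34]
```

View pics/p5.png

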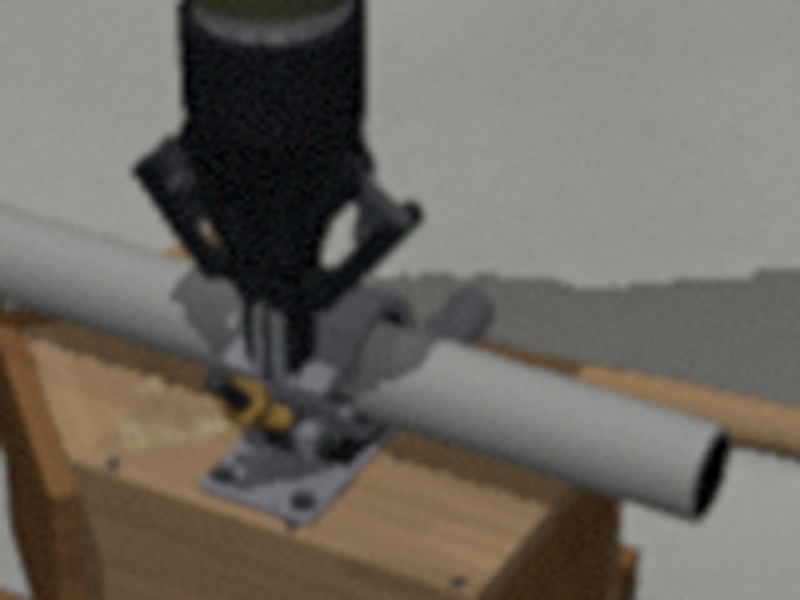

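The fingers (270,350) stand on the fork, with the bolt just outboard of it at (245,400). The jaw is nearly over the tube, so I'll press on in small steps.

Request:
{"method": "jog_arm", "body": {
  "moves": [
    {"fingers": 1, "slide": [0, 0, 1], "angular": [0, 0, 0]},
    {"fingers": 1, "slide": [0, 0, 2], "angular": [0, 0, 0]},
    {"fingers": 1, "slide": [0, 0, 2], "angular": [0, 0, 0]}
  ]
}}

```text
clock: 7.18
tcp_pos: [0.5702, 0.0713, 0.1851]
orientation: [-0.0, 0.832, 0.555, -0.0]
wrist_force: [-0.9, 2.6, -0.2]
finger_gap: 0.0
grip_force: 1.2
```

Request:
{"method": "jog_arm", "body": {
  "moves": [
    {"fingers": 1, "slide": [0, 0, 1], "angular": [0, 0, 0]},
    {"fingers": 1, "slide": [0, 0, 2], "angular": [0, 0, 0]},
    {"fingers": 1, "slide": [0, 0, 2], "angular": [0, 0, 0]}
  ]
}}

```text
clock: 7.43
tcp_pos: [0.5703, 0.0714, 0.1832]
orientation: [-0.0, 0.832, 0.555, 0.0]
wrist_force: [-1.2, 2.3, 1.8]
finger_gap: -0.0005
grip_force: 1.5
```

Request:
{"method": "jog_arm", "body": {
  "moves": [
    {"fingers": 1, "slide": [0, 0, 1], "angular": [0, 0, 0]},
    {"fingers": 1, "slide": [0, 0, 1.5], "angular": [0, 0, 0]},
    {"fingers": 1, "slide": [0, 0, 1.5], "angular": [0, 0, 0]}
  ]
}}

```text
clock: 7.68
tcp_pos: [0.5703, 0.0715, 0.1818]
orientation: [-0.0, 0.832, 0.555, 0.0]
wrist_force: [-0.6, 4.0, 2.0]
finger_gap: -0.0002
grip_force: 2.0
```

Request:
{"method": "jog_arm", "body": {
  "moves": [
    {"fingers": 1, "slide": [0, 0, 1], "angular": [0, 0, 0]},
    {"fingers": 1, "slide": [0, 0, 2], "angular": [0, 0, 0]},
    {"fingers": 1, "slide": [0, 0, 2], "angular": [0, 0, 0]}
  ]
}}

```text
clock: 7.93
tcp_pos: [0.5705, 0.0717, 0.1804]
orientation: [-0.0, 0.832, 0.555, 0.001]
wrist_force: [-1.8, 3.2, 5.6]
finger_gap: 0.0002
grip_force: 4.1
```

Request:
{"method": "jog_arm", "body": {
  "moves": [
    {"fingers": 1, "slide": [0, 0, 1], "angular": [0, 0, 0]},
    {"fingers": 1, "slide": [0, 0, 1.5], "angular": [0, 0, 0]},
    {"fingers": 1, "slide": [0, 0, 1.5], "angular": [0, 0, 0]}
  ]
}}

```text
clock: 8.18
tcp_pos: [0.5706, 0.0718, 0.1797]
orientation: [0.0, 0.832, 0.555, 0.001]
wrist_force: [-2.7, 4.0, 10.1]
finger_gap: 0.0
grip_force: 5.8
```

```bash
python3 -c "
from h import *
st()
s=read_camera('side')
for n in('fork_groove','jaw_lug','jaw_hinge'): 
  r=tip_of(n,s)[:1]; print(n,r)
for th in(0,.1,.2): print(th,proj(s,[c0+Rc@np.array([x,-.034+.071*np.cos(th)-.0135*np.sin(th),-.002+.071*np.sin(th)+.0135*np.cos(th)]) for x in(-.025,0,.025)]).round(1).tolist())
"
```

```text
t 8.18 tcp_c mm [ 0.6 43.  23.7] F_c [-4.   2.7 10.1]
fork_groove [{'point': [315.9, 227.4], 'p': 0.67}]
jaw_lug [{'point': [318.7, 226.1], 'p': 0.58}]
jaw_hinge [{'point': [288.3, 357.7], 'p': 0.6}]
0 [[326.8, 229.3], [316.5, 226.1], [306.3, 222.9]]
0.1 [[327.2, 226.1], [316.8, 223.0], [306.6, 219.8]]
0.2 [[327.7, 222.9], [317.3, 219.7], [307.1, 216.6]]
```

Request:
{"method": "jog_arm", "body": {
  "moves": [
    {"fingers": 1, "slide": [0, 0, 0.7], "angular": [0, 0, 0]},
    {"fingers": 1, "slide": [0, 0, 0.7], "angular": [0, 0, 0]}
  ]
}}

```text
clock: 8.55
tcp_pos: [0.5707, 0.0719, 0.1793]
orientation: [0.0, 0.832, 0.555, 0.001]
wrist_force: [-3.5, 4.7, 10.0]
finger_gap: -0.0
grip_force: 6.5
```

```bash
python3 -c "
from h import *
st()"
```

```text
t 8.55 tcp_c mm [ 0.6 43.1 23.3] F_c [-5.1  2.9 10. ]
```

Request:
{"method": "jog_arm", "body": {
  "moves": [
    {"fingers": 1, "slide": [0, 0, 0.8], "angular": [0, 0, 0]},
    {"fingers": 1, "slide": [0, 0, 0.8], "angular": [0, 0, 0]}
  ]
}}

```text
clock: 8.72
tcp_pos: [0.5707, 0.072, 0.1788]
orientation: [0.0, 0.832, 0.555, 0.001]
wrist_force: [-3.2, 4.9, 11.9]
finger_gap: -0.0001
grip_force: 7.4
```

```bash
python3 -c "
from h import *
st()"
```

```text
t 8.72 tcp_c mm [ 0.6 43.2 22.8] F_c [-4.9  3.2 11.9]
```

Request:
{"method": "jog_arm", "body": {
  "moves": [
    {"fingers": 1, "slide": [0, 0, 0.6], "angular": [0, 0, 0]},
    {"fingers": 1, "slide": [0, 0, 0.6], "angular": [0, 0, 0]},
    {"fingers": 1, "slide": [0, 0, 0.6], "angular": [0, 0, 0]}
  ]
}}

```text
clock: 8.97
tcp_pos: [0.5707, 0.072, 0.1784]
orientation: [0.0, 0.832, 0.555, 0.002]
wrist_force: [-4.8, 5.0, 15.2]
finger_gap: 0.0001
grip_force: 7.9
```

```bash
python3 -c "
from h import *
st()"
```

```text
t 8.97 tcp_c mm [ 0.7 43.2 22.4] F_c [-6.4  2.7 15.2]
```

Request:
{"method": "jog_arm", "body": {
  "moves": [
    {"fingers": 1, "slide": [0, 0, -25], "angular": [0, 0, 0]},
    {"fingers": 1, "slide": [0, 0, -60], "angular": [0, 0, 0]},
    {"fingers": 1, "slide": [25, -1, -65], "angular": [0, 0, 0]},
    {"fingers": 1, "slide": [60, -3, -65], "angular": [0, 0, 0]},
    {"fingers": 1, "slide": [75, -3, -65], "angular": [0, 0, 0]},
    {"fingers": 1, "slide": [75, -3, -65], "angular": [0, 0, 0]},
    {"fingers": 1, "slide": [75, -3, -50], "angular": [0, 0, 0]},
    {"fingers": 1, "slide": [75, -3, -50], "angular": [0, 0, 0]}
  ]
}}

```text
clock: 9.63
tcp_pos: [0.5953, 0.1409, 0.2234]
orientation: [-0.0, 0.832, 0.555, -0.002]
wrist_force: [-0.1, 0.7, -2.3]
finger_gap: 0.0002
grip_force: 0.0
```

```bash
python3 -c "
from h import *
st([-2,116,46])
s=read_camera('side');t=read_camera('top')
im=np.hstack([s['color'][130:280,240:440],t['color'][130:280,190:390]])[:,:,::-1]
cv2.imwrite('pics/p6.png',cv2.resize(im,(800,300),interpolation=cv2.INTER_CUBIC))
for n in('fork_groove','jaw_lug'):print(tip_of(n,s)[:1])
"
```

```text
t 9.63 tcp_c mm [ -3.5 116.2  67.4] F_c [-0.3  0.7 -2.3]
slide [-0.2  1.6 21.4] ang [-0.16  0.18  0.33]
[{'point': [314.3, 224.5], 'p': 0.77}]
[{'point': [319.2, 221.9], 'p': 0.78}]
```

View pics/p6.png

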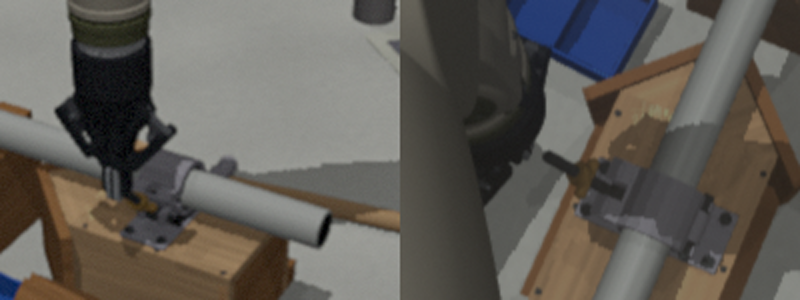

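The jaw now lies over the tube and the bolt is unmoved, its tip at about (264,208) in the top view. The fingers stand outboard of it. Next I lower them and push the bolt in.

Request:
{"method": "jog_arm", "body": {
  "moves": [
    {"fingers": 1, "slide": [0, 1, 12], "angular": [0, 0, 0]},
    {"fingers": 1, "slide": [0, 1, 23], "angular": [0, 0, 0]},
    {"fingers": 1, "slide": [-5, 1, 23], "angular": [0, 0, 0]},
    {"fingers": 1, "slide": [-10, 1, 23], "angular": [0, 0, 0]},
    {"fingers": 1, "slide": [-15, 1, 22], "angular": [0, 0, 0]},
    {"fingers": 1, "slide": [-15, 1, 22], "angular": [0, 0, 0]}
  ]
}}

```text
clock: 10.33
tcp_pos: [0.5923, 0.1273, 0.2066]
orientation: [0.0, 0.832, 0.555, 0.002]
wrist_force: [0.6, 3.0, 3.5]
finger_gap: -0.0
grip_force: 1.6
```

Request:
{"method": "jog_arm", "body": {
  "moves": [
    {"fingers": 1, "slide": [-4, 0, -1], "angular": [0, 0, 0]},
    {"fingers": 1, "slide": [-8, 0, -3], "angular": [0, 0, 0]},
    {"fingers": 1, "slide": [-8, 0, -3], "angular": [0, 0, 0]}
  ]
}}

```text
clock: 10.58
tcp_pos: [0.5889, 0.1194, 0.2086]
orientation: [0.001, 0.832, 0.555, 0.001]
wrist_force: [1.2, 2.5, 1.8]
finger_gap: -0.0
grip_force: 1.1
```

```bash
python3 -c "
from h import *
st([-2,85,52])"
```

```text
t 10.58 tcp_c mm [-1.  93.9 52.6] F_c [0.2 2.8 1.8]
slide [-8.9 -1.   0.6] ang [ 0.12 -0.04  0.3 ]
```

Request:
{"method": "jog_arm", "body": {
  "moves": [
    {"fingers": 1, "slide": [-3, 0, 0], "angular": [0, 0, 0]},
    {"fingers": 1, "slide": [-6, 0, 0], "angular": [0, 0, 0]},
    {"fingers": 1, "slide": [-6, 0, 0], "angular": [0, 0, 0]}
  ]
}}

```text
clock: 10.83
tcp_pos: [0.5858, 0.1139, 0.2071]
orientation: [0.0, 0.832, 0.555, -0.0]
wrist_force: [0.8, 1.3, 0.9]
finger_gap: -0.0002
grip_force: 0.8
```

Request:
{"method": "jog_arm", "body": {
  "moves": [
    {"fingers": 1, "slide": [-3, 0, 0], "angular": [0, 0, 0]},
    {"fingers": 1, "slide": [-6, 0, 0], "angular": [0, 0, 0]},
    {"fingers": 1, "slide": [-6, 0, 0], "angular": [0, 0, 0]}
  ]
}}

```text
clock: 11.08
tcp_pos: [0.5841, 0.1091, 0.2076]
orientation: [-0.0, 0.832, 0.555, 0.001]
wrist_force: [1.8, 3.9, 4.1]
finger_gap: 0.0001
grip_force: 2.1
```

Request:
{"method": "jog_arm", "body": {
  "moves": [
    {"fingers": 1, "slide": [-3, 0, 0], "angular": [0, 0, 0]},
    {"fingers": 1, "slide": [-5, 0, 0], "angular": [0, 0, 0]},
    {"fingers": 1, "slide": [-5, 0, 0], "angular": [0, 0, 0]}
  ]
}}

```text
clock: 11.33
tcp_pos: [0.5827, 0.1052, 0.2081]
orientation: [-0.0, 0.832, 0.555, 0.002]
wrist_force: [2.6, 6.3, 4.9]
finger_gap: -0.0002
grip_force: 3.3
```

```bash
python3 -c "
from h import *
st([-2,65,52])"
```

```text
t 11.33 tcp_c mm [-1.2 78.4 52.1] F_c [-0.1  6.8  4.9]
slide [-13.4  -0.9   0.1] ang [ 0.09 -0.16  0.37]
```

Request:
{"method": "jog_arm", "body": {
  "moves": [
    {"fingers": 1, "slide": [-2, 0, 0], "angular": [0, 0, 0]},
    {"fingers": 1, "slide": [-5, 0, 0], "angular": [0, 0, 0]},
    {"fingers": 1, "slide": [-5, 0, 0], "angular": [0, 0, 0]}
  ]
}}

```text
clock: 11.58
tcp_pos: [0.5813, 0.1012, 0.2087]
orientation: [-0.0, 0.832, 0.555, 0.003]
wrist_force: [3.0, 6.6, 5.0]
finger_gap: 0.0001
grip_force: 4.0
```

Request:
{"method": "jog_arm", "body": {
  "moves": [
    {"fingers": 1, "slide": [-2, 0, 0], "angular": [0, 0, 0]},
    {"fingers": 1, "slide": [-4, 0, 0], "angular": [0, 0, 0]},
    {"fingers": 1, "slide": [-4, 0, 0], "angular": [0, 0, 0]}
  ]
}}

```text
clock: 11.83
tcp_pos: [0.5797, 0.0973, 0.2086]
orientation: [0.0, 0.832, 0.555, 0.002]
wrist_force: [3.8, 4.3, 4.0]
finger_gap: 0.0002
grip_force: 3.2
```

Request:
{"method": "jog_arm", "body": {
  "moves": [
    {"fingers": 1, "slide": [-2, 0, 0], "angular": [0, 0, 0]},
    {"fingers": 1, "slide": [-3, 0, 0], "angular": [0, 0, 0]},
    {"fingers": 1, "slide": [-3, 0, 0], "angular": [0, 0, 0]}
  ]
}}

```text
clock: 12.08
tcp_pos: [0.5778, 0.0935, 0.2077]
orientation: [0.0, 0.832, 0.555, 0.001]
wrist_force: [1.4, 1.9, 2.2]
finger_gap: -0.0001
grip_force: 1.5
```

```bash
python3 -c "
from h import *
st([-2,58,52])"
```

```text
t 12.08 tcp_c mm [-1.2 65.7 51.7] F_c [0.5 2.3 2.2]
slide [-7.7 -0.9 -0.3] ang [ 0.07 -0.05  0.35]
```

Request:
{"method": "jog_arm", "body": {
  "moves": [
    {"fingers": 1, "slide": [-2, 0, 0], "angular": [0, 0, 0]},
    {"fingers": 1, "slide": [-4, 0, 0], "angular": [0, 0, 0]},
    {"fingers": 1, "slide": [-4, 0, 0], "angular": [0, 0, 0]}
  ]
}}

```text
clock: 12.33
tcp_pos: [0.5751, 0.0889, 0.2068]
orientation: [0.0, 0.832, 0.555, -0.001]
wrist_force: [-0.7, -0.3, -0.3]
finger_gap: -0.0002
grip_force: 0.0
```

Request:
{"method": "jog_arm", "body": {
  "moves": [
    {"fingers": 1, "slide": [-2, 0, 0], "angular": [0, 0, 0]},
    {"fingers": 1, "slide": [-3, 0, 0], "angular": [0, 0, 0]},
    {"fingers": 1, "slide": [-3, 0, 0], "angular": [0, 0, 0]}
  ]
}}

```text
clock: 12.58
tcp_pos: [0.5738, 0.0862, 0.2065]
orientation: [-0.0, 0.832, 0.555, -0.001]
wrist_force: [0.7, -0.6, 0.1]
finger_gap: -0.0003
grip_force: 0.0
```

Request:
{"method": "jog_arm", "body": {
  "moves": [
    {"fingers": 1, "slide": [-2, 0, 0], "angular": [0, 0, 0]},
    {"fingers": 1, "slide": [-3, 0, 0], "angular": [0, 0, 0]},
    {"fingers": 1, "slide": [-3, 0, 0], "angular": [0, 0, 0]}
  ]
}}

```text
clock: 12.83
tcp_pos: [0.5731, 0.0838, 0.2069]
orientation: [-0.0, 0.832, 0.555, -0.0]
wrist_force: [-0.1, -0.7, -0.9]
finger_gap: -0.0002
grip_force: 0.1
```

```bash
python3 -c "
from h import *
st([-2,54,52])"
```

```text
t 12.83 tcp_c mm [-1.8 55.  50.9] F_c [ 0.2 -0.7 -0.9]
slide [-1.  -0.2 -1.1] ang [-0.04  0.03  0.32]
```

Request:
{"method": "jog_arm", "body": {
  "moves": [
    {"fingers": 1, "slide": [-1, 0, 0], "angular": [0, 0, 0]},
    {"fingers": 1, "slide": [-2, 0, 0], "angular": [0, 0, 0]},
    {"fingers": 1, "slide": [-2, 0, 0], "angular": [0, 0, 0]}
  ]
}}

```text
clock: 13.08
tcp_pos: [0.5726, 0.0821, 0.2072]
orientation: [0.0, 0.832, 0.555, -0.0]
wrist_force: [0.3, 1.2, -0.1]
finger_gap: -0.0
grip_force: 0.1
```

Request:
{"method": "jog_arm", "body": {
  "moves": [
    {"fingers": 1, "slide": [-1, 0, 0], "angular": [0, 0, 0]},
    {"fingers": 1, "slide": [-2, 0, 0], "angular": [0, 0, 0]},
    {"fingers": 1, "slide": [-2, 0, 0], "angular": [0, 0, 0]}
  ]
}}

```text
clock: 13.33
tcp_pos: [0.5719, 0.0803, 0.2072]
orientation: [-0.0, 0.832, 0.555, 0.0]
wrist_force: [-0.6, 1.1, -0.0]
finger_gap: -0.0
grip_force: 0.4
```

```bash
python3 -c "
from h import *
st([-2,54,52])"
```

```text
t 13.33 tcp_c mm [-1.5 51.2 51.2] F_c [-1.   0.8 -0. ]
slide [ 2.8 -0.5 -0.8] ang [ 0.   -0.    0.33]
```

Light contact is starting. I'll press on in small steps, then look.

Request:
{"method": "jog_arm", "body": {
  "moves": [
    {"fingers": 1, "slide": [-1, 0, 0], "angular": [0, 0, 0]},
    {"fingers": 1, "slide": [-1.5, 0, 0], "angular": [0, 0, 0]},
    {"fingers": 1, "slide": [-1.5, 0, 0], "angular": [0, 0, 0]}
  ]
}}

```text
clock: 13.58
tcp_pos: [0.5714, 0.0791, 0.2072]
orientation: [-0.0, 0.832, 0.555, 0.0]
wrist_force: [-0.1, 3.1, -0.3]
finger_gap: 0.0004
grip_force: 1.0
```

Request:
{"method": "jog_arm", "body": {
  "moves": [
    {"fingers": 1, "slide": [-1, 0, 0], "angular": [0, 0, 0]},
    {"fingers": 1, "slide": [-1.5, 0, 0], "angular": [0, 0, 0]},
    {"fingers": 1, "slide": [-1.5, 0, 0], "angular": [0, 0, 0]}
  ]
}}

```text
clock: 13.83
tcp_pos: [0.5708, 0.0778, 0.2072]
orientation: [-0.0, 0.832, 0.555, 0.0]
wrist_force: [0.4, 3.0, -0.2]
finger_gap: 0.0003
grip_force: 1.4
```

```bash
python3 -c "
from h import *
st([-2,54,52])
s=read_camera('side')
cv2.imwrite('pics/p7.png',cv2.resize(s['color'][150:270,260:420,::-1],(800,600),interpolation=cv2.INTER_CUBIC))"
```

```text
t 13.83 tcp_c mm [-1.5 48.5 51.2] F_c [-0.8  3.  -0.2]
slide [ 5.5 -0.5 -0.8] ang [-0.   -0.04  0.34]
```

View pics/p7.png

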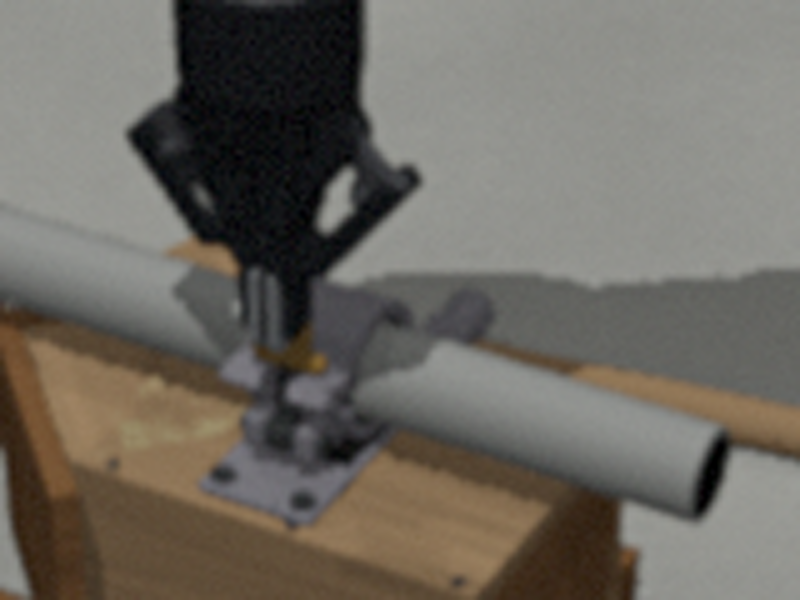

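The picture shows the bolt upright at (285,390), its shank in the slot and the brass crossbar on the fork. I'll push on until it stops firmly.

Request:
{"method": "jog_arm", "body": {
  "moves": [
    {"fingers": 1, "slide": [-1, 0, 0], "angular": [0, 0, 0]},
    {"fingers": 1, "slide": [-1.5, 0, 0], "angular": [0, 0, 0]},
    {"fingers": 1, "slide": [-1.5, 0, 0], "angular": [0, 0, 0]}
  ]
}}

```text
clock: 14.13
tcp_pos: [0.5706, 0.0772, 0.2073]
orientation: [-0.001, 0.832, 0.555, 0.001]
wrist_force: [1.0, 6.0, 0.0]
finger_gap: -0.0002
grip_force: 3.0
```

Request:
{"method": "jog_arm", "body": {
  "moves": [
    {"fingers": 1, "slide": [-1, 0, 0], "angular": [0, 0, 0]},
    {"fingers": 1, "slide": [-1.5, 0, 0], "angular": [0, 0, 0]},
    {"fingers": 1, "slide": [-1.5, 0, 0], "angular": [0, 0, 0]}
  ]
}}

```text
clock: 14.38
tcp_pos: [0.5704, 0.0768, 0.2073]
orientation: [-0.001, 0.831, 0.556, 0.002]
wrist_force: [2.5, 9.1, -1.0]
finger_gap: 0.0
grip_force: 4.7
```

```bash
python3 -c "
from h import *
st([-2,54,52])"
```

```text
t 14.38 tcp_c mm [-1.5 47.4 51.3] F_c [-1.3  9.3 -1. ]
slide [ 6.6 -0.4 -0.6] ang [ 0.   -0.27  0.41]
```

It's at a hard stop. I'll back off and check.

Request:
{"method": "jog_arm", "body": {
  "moves": [
    {"fingers": 1, "slide": [10, 0, 0], "angular": [0, 0, 0]},
    {"fingers": 1, "slide": [30, 0, 0], "angular": [0, 0, 0]},
    {"fingers": 1, "slide": [45, 0, -20], "angular": [0, 0, 0]},
    {"fingers": 1, "slide": [45, 0, -60], "angular": [0, 0, 0]},
    {"fingers": 1, "slide": [45, -35, -90], "angular": [0, 0, 0]},
    {"fingers": 1, "slide": [45, -75, -90], "angular": [0, 0, 0]},
    {"fingers": 1, "slide": [45, -115, -90], "angular": [0, 0, 0]},
    {"fingers": 1, "slide": [45, -150, -90], "angular": [0, 0, 0]},
    {"fingers": 1, "slide": [45, -150, -90], "angular": [0, 0, 0]}
  ]
}}

```text
clock: 15.13
tcp_pos: [0.4427, 0.1751, 0.2981]
orientation: [-0.0, 0.831, 0.556, -0.001]
wrist_force: [0.0, -0.4, -0.7]
finger_gap: -0.0001
grip_force: 0.0
```

```bash
python3 -c "
from h import *
st()
s=read_camera('side');t=read_camera('top')
im=np.hstack([cv2.resize(c['color'][a:a+100,b:b+100,::-1],(400,400),interpolation=cv2.INTER_CUBIC) for c,a,b in((s,170,280),(t,170,265))])
cv2.imwrite('pics/p8.png',im)"
```

```text
t 15.13 tcp_c mm [-157.4   88.3  142.1] F_c [ 0.2 -0.3 -0.7]
```

View pics/p8.png

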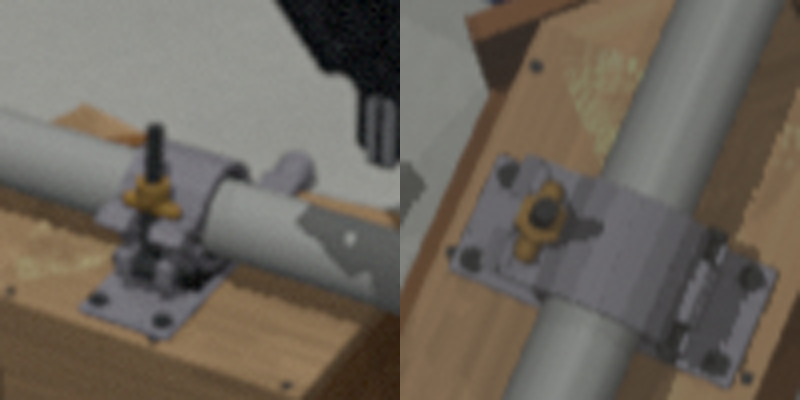

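The bolt stands upright in the fork, side crop (155,180). The crossbar sits on both prongs, top crop (540,220), and the jaw is tight on the tube. The gripper is clear, so I'm handing in.

```bash
python3 -c "
from h import *
print(hand_in())"
```

```text
the job is handed in; nothing more can be done
None
```

The nest box is clamped and the job is handed in at about 15 s: I pressed the jaw down to about 15 N on the fork, then swung the bolt home until it hit a hard stop, with the crossbar on the fork in the final picture.

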